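Unlock the push-and-turn cap of the red-capped bottle

ROBOT

A 6-joint arm with a two-finger parallel gripper is mounted at the origin on a cart in front of the work surface, level with it; the furniture and walls round the work are solid. World frame = base frame: x ahead of the robot, y to its left, z up, the work surface at z = 0. Lengths are in m, angles in rad, forces in N, time in s.
With the tool pointing down it reaches from about 0.25 to 0.725 m from the base axis. Payload 4 kg.
Tool frame: the origin (TCP) lies between the finger pads; the fingertips stand 11 mm ahead of it and the grasp point (between the pads) lies 8 mm behind it (bot.tip_extent is the distance from the TCP to the fingertips, in m); z points along the fingers, y is the line along which they close (so a half turn about z gives the same grasp; the last joint's range is limited). The gripper opens to 85 mm and grips with 20 to 120 N. Pads are 22 mm wide; open, the fingers measure 114 mm over their backs; the gripper's body (76 mm by 85 mm) begins 54 mm behind the grasp point. The pads swing forward as they close: fully open they stand 13 mm farther back than shut.
Start: joints at [-1.331, 0.241, 0.005, 1.335, 0, 1.571], TCP at [0.119, -0.486, 0.242] pointing down, gripper open.
Joint ranges: [-2.72, 2.72], [-1.05, 1.87], [-1.09, 1.28], [-1.99, 2.15], [-1.42, 1.44], [-3.14, 3.14]. Speed limits (rad/s): [2.79, 2.79, 3.14, 3.14, 3.14, 3.14].

INTERFACE

Orientations are given as a unit quaternion [x, y, z, w].
In Python, from workcell import bot gives the robot as it stands. The module is installed in compiled form; this text tells all that it offers.
- The arm moves only by the tool drive_tool, never from a script. Its argument "rows" is a list of rows, each an object of numbers: "dx", "dy", "dz": the shift along the tool's x, y, z in units of 50 mm (1.0 is 50 mm); "wx", "wy", "wz": the turn, a rotation vector about the tool's x, y, z in units of 5 degrees (1.0 is 5 degrees); "hand": the finger opening in mm, from 0 to 85.4. A call has 1 to 20 rows; each row is the pose to reach, as a shift and turn from the pose commanded when the call began, along the tool's axes at that moment; what a row does not reach only later rows make up. A row lasts 1/10 s, in which the tool goes at most 50 mm and 8.59 degrees, less where a joint would pass 70% of its speed; a pose out of reach is approached as far as the arm can. A call with a gripper value outside its range is refused whole. The fingers move at their own pace and stop on an object; the grip force is fixed at half the most. Time passes only in rows, so rows that repeat a pose let the fingers close. It gives the time, the measured TCP pose, the force, the opening and the grip force at its end, in the units of the state.
- bot.get_obs(): the state, without advancing time (a new reading comes with each control period).
- bot.camera(name): name is "scene" or "top" or "wrist"; returns the picture (480x640x3 uint8, red, green, blue); there is no depth.
- bot.get_calibration(name): a dict with "vfov" (degrees; the focal length in pixels is half the picture's height over the tangent of half this angle, whatever the lens; pixels are square), "cx", "cy" (the principal point, pixels), "origin" and "rotation" of the camera in the world; the wrist camera has in their place "mount" (4x4, takes a point from camera to tool coordinates, whose origin is the TCP and whose axes are the flange's). Camera axes: x right, y up, looking along -z (the intrinsics and any distortion apply to the point x, -y, -z); pixel columns grow to the right and rows downward; lengths in m; the calibration is good to about 2 mm. The wrist camera is an equidistant fisheye: a pixel r from the principal point sees the ray r / f radians off the axis. A picture is of the moment at which its call begins: read the wrist's pose just before it. get_calibration takes no time and is no camera call.
- bot.job_done(): hands the job in; it is judged then, once.
Trained networks look in the newest picture that a camera, given by its name, has taken for a name from the list of things; names that differ only in an ending like _2 or _b are one class to them, and where a whole thing is asked for, a point or a joint stands for the part that bears it (a point fixed in the world has none). Each returns a list of dicts, best first, with "score" (0 to 1); they miss things now and then, are a little off and sometimes report something else, mostly with a low value. They report only what shows in the picture. A call takes as long as a camera call. They do not tell look-alikes from the thing itself.
- bot.look_for(camera, thing): "extent" ([centre column, centre row, width, height] in pixels, round what is visible of it).
- bot.outline_of(camera, thing): "region" (480x640 bool, what is visible of it) and "extent" ([centre column, centre row, width, height] in pixels, round what is visible of it).
The state is a dict: "clock": time; "joint_pos": joint angles; "joint_vel": joint speeds; "tau": joint torques, N m; "eef_pos": TCP position; "tool_rot": TCP orientation; "ft_force": force on the tool from outside, world axes, zero at the start; "ft_torque": the same for the moment, N m; "grip_width": finger opening in m; "grasp_force": force on a finger pad.
Only numpy, scipy, OpenCV 4.12 (cv2) and the standard library are available. Lean on these libraries where they do the work, as an engineer would, in place of code of your own. Each camera call takes 0.05 s, during which the arm holds its last target. There are 200 camera calls.

TASK

Unlock the child-resistant cap of the red-capped bottle: press it down and, keeping it down, turn it anticlockwise as far as it goes, until its white pointer stands at the green mark, then let go so that the cap springs back up. Leave the blue-capped bottle locked.

Things in the scene. Friction and masses are not known exactly. Their poses are not given: they have to be found in the camera images.
- red_cap_top (a point): Centre of the top face of the red cap, on its vertical axis, 150 mm above the bench when the cap is up; z up. The cap is an upright ribbed cylinder, 45 mm in diameter and 32 mm tall (lower edge 118 mm above the bench), with a white pointer line on its top and side.
- red_bottle: Square white bottle, 70 mm wide, under the red cap, fixed upright in a square steel holder (98 mm wide, screwed to the bench): it can neither turn nor tip. Origin on the bench under the cap's axis, z up. Its square part ends 85 mm above the bench, the shoulder at 100 mm; above that only a neck at most 35 mm across. The black and green marks are on the shoulder.
- red_cap_turn (a joint): turn of the red cap about its axis, rad: 0 to 0.05 as found (pointer at the black mark), grows anticlockwise seen from above, 1.2 at its stop (pointer at the green mark). While up, it is blocked at 0.1 rad by ratchet teeth; pressed down 4.5 mm or more it turns under them (about 0.05 N m). The teeth end at 0.8 rad: let go before, it stays caught down; beyond, it springs up.
- red_cap_press (a joint): how far the red cap is pressed down, m: 0 up, 0.007 at its bottom stop. A spring lifts it: 5 N at the start of the press, 14 N at the bottom. Gripped by its sides, the cap goes down and turns with the gripper.
- blue_cap_top (a point): Centre of the top face of the blue cap, on a second bottle that is the same but for the colour of its cap. It is to stay locked. The bottles' axes are at least 150 mm apart, and either may be the left one.
- blue_cap_turn (a joint): turn of the blue cap, rad, as for the red one. Leave it locked.
Not all that is in view belongs to the job. What is shaped like the red_bottle but purple is not meant.

How it is judged:
On the way:
1. the red cap is held down while it is turned under the ratchet teeth (value of joint red_cap_press above 0.003 m and value of joint red_cap_turn above 0.3 rad), for 0.1 s.
At the end, for the whole second after the job is handed in: The red cap is turned more than 1.0 rad (its stop is at 1.2) and has sprung back up to within 1.5 mm; the blue cap is still locked (turn under 0.25 rad) (value of joint red_cap_turn above 1 rad and value of joint red_cap_press below 0.0015 m and value of joint blue_cap_turn below 0.25 rad); the robot touches nothing.
It fails at once if the blue cap is turned past its ratchet (value of joint blue_cap_turn above 0.3 rad).
It also fails if it takes over 32 s, if anything falls off the work surface, if the arm or the gripper's body presses on something with over 40 N, if the wrist force passes 120 N, or if a joint passes its speed limit or range.

## Working session

There is one attempt and no reset: what is moved stays moved. The work goes in short steps, Python scripts to look and compute and a tool call to move; the robot and the scene stay as the last step left them, time stands still between calls to the robot, and variables do not carry over. Pictures are saved under pics/ and viewed, at most 10 in all, crops included, and the job is handed in when it is done.

Besides the shell and the picture viewer there is one more tool, called after "Request:" as name(argument=value, ...) on one line, values as JSON. drive_tool: Moves the arm, as the interface text tells. Its arguments: {"type":"object","properties":{"rows":{"type":"array","items":{"type":"object","properties":{"dx":{"type":"number"},"dy":{"type":"number"},"dz":{"type":"number"},"wx":{"type":"number"},"wy":{"type":"number"},"wz":{"type":"number"},"hand":{"type":"number"}}}}},"required":["rows"]}

```bash
mkdir -p pics; python3 - <<'E'
from workcell import bot
import cv2, numpy as np
o=bot.get_obs();print(o['clock'],o['eef_pos'],o['tool_rot'],o['ft_force'])
ims=[]
for c in ['scene','top']:
    im=bot.camera(c);ims.append(im);cv2.imwrite(f'pics/{c}.png',im[:,:,::-1])
    for t in ['red_cap_top','blue_cap_top','red_bottle']:
        print(c,t,[(round(d['score'],2),np.round(d['extent'],1).tolist()) for d in bot.look_for(c,t)])
    k=bot.get_calibration(c);print(k)
E
```

```text
0.0 [ 0.11862131 -0.48508946  0.24140004] [ 9.92819826e-01  1.19614609e-01 -1.14616028e-04 -1.06042396e-03] [ 0.22131698 -1.03409839  0.395748  ]
scene red_cap_top [(0.97, [252.4, 296.1, 39.5, 43.1]), (0.79, [330.0, 216.1, 31.7, 37.9])]
scene blue_cap_top [(0.88, [396.0, 160.8, 26.3, 33.4])]
scene red_bottle [(0.98, [260.8, 334.2, 90.3, 112.2]), (0.93, [325.7, 251.2, 85.8, 106.3])]
{'vfov': 44.04840091498181, 'cx': 308.46830135917224, 'cy': 245.03360037390703, 'origin': array([0.1394788 , 0.547054  , 0.75663653]), 'rotation': array([-0.12654033,  0.31942697,  0.86375818, -0.36861329])}
top red_cap_top [(0.93, [330.4, 229.4, 22.4, 22.3]), (0.83, [237.3, 250.6, 27.8, 24.4])]
top blue_cap_top [(0.55, [419.6, 226.7, 26.2, 26.4])]
top red_bottle [(0.89, [330.2, 237.2, 55.7, 48.7]), (0.73, [247.7, 253.8, 45.8, 52.1])]
{'vfov': 53.97315259436209, 'cx': 311.65965143135594, 'cy': 238.35929098597788, 'origin': array([0.46488018, 0.13590118, 0.98274815]), 'rotation': array([ 0.02678599, -0.01738403, -0.70667718,  0.70681516])}
```

View pics/top.png

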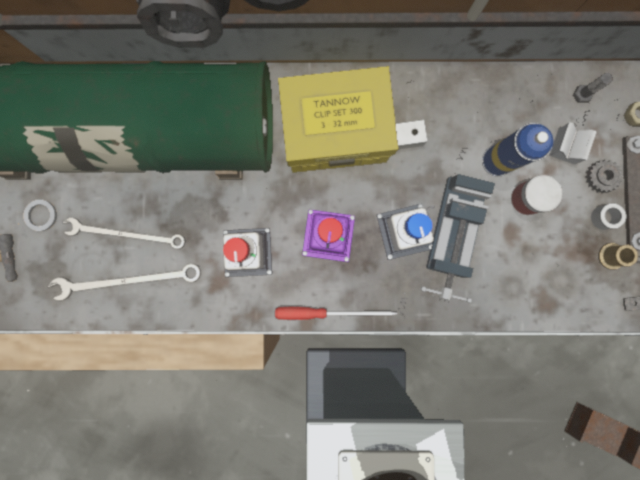

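View pics/scene.png

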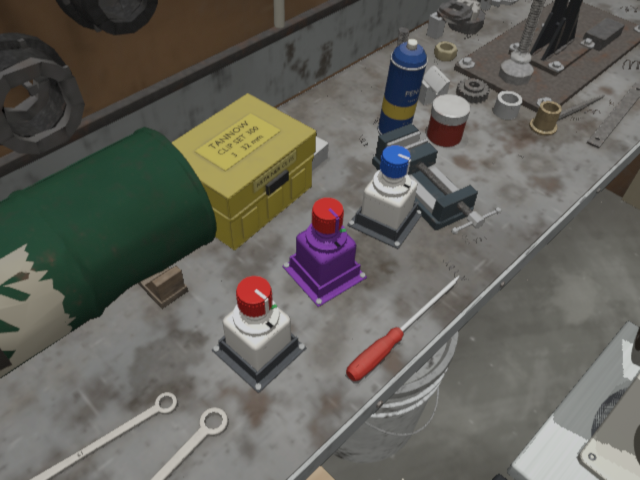

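The red cap on the white bottle is the left one, at (236,250) in the top view and (252,296) in the scene view. The middle one, at (330,229), is the purple look-alike, and blue is on the right.

```bash
cat > h.py <<'E'
from workcell import bot
import cv2, numpy as np
from scipy.spatial.transform import Rotation as R
from scipy.optimize import least_squares
def ray(k,u,v):
    f=240/np.tan(np.radians(k['vfov']/2))
    d=R.from_quat(k['rotation']).apply([(u-k['cx'])/f,-(v-k['cy'])/f,-1]); return k['origin'],d/np.linalg.norm(d)
def proj(k,P):
    f=240/np.tan(np.radians(k['vfov']/2))
    p=R.from_quat(k['rotation']).inv().apply(np.array(P)-k['origin']); return np.c_[k['cx']-f*p[:,0]/p[:,2],k['cy']+f*p[:,1]/p[:,2]]
def cyl(x,y):
    t=np.linspace(0,2*np.pi,60);c=[[x+.0225*np.cos(a),y+.0225*np.sin(a),z] for a in t for z in(.118,.15)]
    return np.array(c)
def box(k,x,y):
    p=proj(k,cyl(x,y));a,b=p.min(0),p.max(0);return np.r_[a,b]
E
python3 - <<'E'
from h import *
B={}
for c,e in [('top',(237,250)),('scene',(252,296))]:
    im=cv2.imread(f'pics/{c}.png').astype(int);b,g,r=im[...,0],im[...,1],im[...,2]
    m=((r>120)&(r>2*g)&(r>2*b)).astype(np.uint8)
    n,l,s,_=cv2.connectedComponentsWithStats(m);i=l[e[1],e[0]] or l[e[1]+3,e[0]-5]
    x,y,w,h=s[i][:4];B[c]=np.array([x-.5,y-.5,x+w-.5,y+h-.5]);print(c,B[c],s[i][4])
    k=bot.get_calibration(c)
    q=least_squares(lambda p:box(k,*p)-B[c],[.45,.27]);print(q.x,q.fun)
q=least_squares(lambda p:np.r_[[box(bot.get_calibration(c),*p)-B[c] for c in B]].ravel(),[.45,.27]);print(q.x,q.fun)
print(bot.tip_extent,bot.get_calibration('wrist'))
E
```

```text
top [223.5 238.5 247.5 260.5] 359
[0.49739743 0.28419483] [-1.94004986 -1.76591075  2.00992398  1.81372575]
scene [235.5 275.5 271.5 304.5] 707
[0.50381297 0.27708631] [-0.15545498 -7.19457656  0.17162606  6.74523123]
[0.50088899 0.28001273] [ 4.37614384e-01 -3.72920413e+00  4.29639590e+00 -8.83471893e-02
 -4.67068555e-01 -4.66123357e+00 -4.44651446e-03  9.44469296e+00]
0.011 {'vfov': 65.70646984690485, 'cx': 326.5871574218575, 'cy': 239.4125253033499, 'mount': array([[-3.78261968e-04,  9.54003085e-01,  2.99796547e-01,
         7.67230126e-02],
       [ 9.99998714e-01, -1.06326518e-04,  1.60007616e-03,
         1.63166691e-03],
       [ 1.55835392e-03,  2.99796767e-01, -9.54001819e-01,
        -1.30667376e-01],
       [ 0.00000000e+00,  0.00000000e+00,  0.00000000e+00,
         1.00000000e+00]])}
```

Request:
drive_tool(rows=[{"dz":-0.6,"wz":-1,"hand":80},{"dx":11,"dy":-13,"dz":-0.6,"wz":-8.7,"hand":80},{"dx":11,"dy":-13,"dz":-0.6,"wz":-8.7,"hand":80},{"dx":11,"dy":-13,"dz":-0.6,"wz":-8.7,"hand":80},{"dx":11,"dy":-13,"dz":-0.6,"wz":-8.7,"hand":80},{"dx":11,"dy":-13,"dz":-0.6,"wz":-8.7,"hand":80},{"dx":11,"dy":-13,"dz":-0.6,"wz":-8.7,"hand":80},{"dx":11,"dy":-13,"dz":-0.6,"wz":-8.7,"hand":80},{"dx":11,"dy":-13,"dz":-0.6,"wz":-8.7,"hand":80},{"dx":11,"dy":-13,"dz":-0.6,"wz":-8.7,"hand":80},{"dx":11,"dy":-13,"dz":-0.6,"wz":-8.7,"hand":80},{"dx":11,"dy":-13,"dz":-0.6,"wz":-8.7,"hand":80},{"dx":11,"dy":-13,"dz":-0.6,"wz":-8.7,"hand":80},{"dx":11,"dy":-13,"dz":-0.6,"wz":-8.7,"hand":80},{"dx":11,"dy":-13,"dz":-0.6,"wz":-8.7,"hand":80},{"dx":11,"dy":-13,"dz":-0.6,"wz":-8.7,"hand":80},{"dx":11,"dy":-13,"dz":-0.6,"wz":-8.7,"hand":80},{"dx":11,"dy":-13,"dz":-0.6,"wz":-8.7,"hand":80},{"dx":11,"dy":-13,"dz":-0.6,"wz":-8.7,"hand":80},{"dx":11,"dy":-13,"dz":-0.6,"wz":-8.7,"hand":80}])

```text
invalid input at $.rows[0]: expected keys dx, dy, dz, wx, wy, wz, hand
```

```bash
cat >> h.py <<'E'
def wproj(k,o,P):
    T=R.from_quat(o['tool_rot']);pt=T.inv().apply(np.array(P)-o['eef_pos']);M=k['mount']
    c=(pt-M[:3,3])@M[:3,:3]; d=np.c_[c[:,0],-c[:,1],-c[:,2]]
    f=240/np.tan(np.radians(k['vfov']/2));rr=np.linalg.norm(d[:,:2],axis=1);th=np.arctan2(rr,d[:,2])
    return np.c_[k['cx'],k['cy']]+f*(th/rr)[:,None]*d[:,:2]
E
python3 - <<'E'
from h import *
o=bot.get_obs();im=bot.camera('wrist');cv2.imwrite('pics/w1.png',im[:,:,::-1])
print(o['clock'],o['eef_pos'],o['tool_rot'],o['joint_pos'].round(2),o['ft_force'])
L=bot.look_for('wrist','red_cap_top');print([(d['score'],d['extent']) for d in L])
k=bot.get_calibration('wrist')
t=np.linspace(0,6.28,40);g=lambda x,y,z:np.c_[x+.0225*np.cos(t),y+.0225*np.sin(t),0*t+z]
v=im[:,:,::-1].copy()
p=wproj(k,o,g(.501,.28,.15));cv2.polylines(v,[p.round().astype(int)],True,(0,255,0),1);cv2.imwrite('pics/w1o.png',v);print(p.mean(0))
E
```

```text
0.4 [ 0.11875647 -0.48563886  0.24216732] [ 9.92816749e-01  1.19644825e-01 -1.86542290e-05 -1.36052824e-04] [-1.33  0.24  0.    1.34 -0.    1.57] [-0.22477724  0.27338621 -0.0004526 ]
[]
[-105.10662426 -105.07830833]
```

View pics/w1o.png

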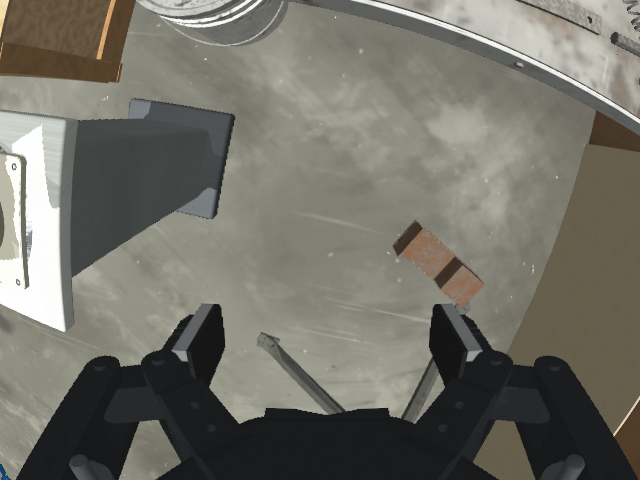

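The move was refused because every row needs all its keys. This picture shows only the floor at the start pose, so I'll resend the move.

Request:
drive_tool(rows=[{"dx":0,"dy":0,"dz":-0.6,"wx":0,"wy":0,"wz":-1,"hand":80},{"dx":11,"dy":-13,"dz":-0.6,"wx":0,"wy":0,"wz":-8.7,"hand":80},{"dx":11,"dy":-13,"dz":-0.6,"wx":0,"wy":0,"wz":-8.7,"hand":80},{"dx":11,"dy":-13,"dz":-0.6,"wx":0,"wy":0,"wz":-8.7,"hand":80},{"dx":11,"dy":-13,"dz":-0.6,"wx":0,"wy":0,"wz":-8.7,"hand":80},{"dx":11,"dy":-13,"dz":-0.6,"wx":0,"wy":0,"wz":-8.7,"hand":80},{"dx":11,"dy":-13,"dz":-0.6,"wx":0,"wy":0,"wz":-8.7,"hand":80},{"dx":11,"dy":-13,"dz":-0.6,"wx":0,"wy":0,"wz":-8.7,"hand":80},{"dx":11,"dy":-13,"dz":-0.6,"wx":0,"wy":0,"wz":-8.7,"hand":80},{"dx":11,"dy":-13,"dz":-0.6,"wx":0,"wy":0,"wz":-8.7,"hand":80},{"dx":11,"dy":-13,"dz":-0.6,"wx":0,"wy":0,"wz":-8.7,"hand":80},{"dx":11,"dy":-13,"dz":-0.6,"wx":0,"wy":0,"wz":-8.7,"hand":80},{"dx":11,"dy":-13,"dz":-0.6,"wx":0,"wy":0,"wz":-8.7,"hand":80},{"dx":11,"dy":-13,"dz":-0.6,"wx":0,"wy":0,"wz":-8.7,"hand":80},{"dx":11,"dy":-13,"dz":-0.6,"wx":0,"wy":0,"wz":-8.7,"hand":80},{"dx":11,"dy":-13,"dz":-0.6,"wx":0,"wy":0,"wz":-8.7,"hand":80},{"dx":11,"dy":-13,"dz":-0.6,"wx":0,"wy":0,"wz":-8.7,"hand":80},{"dx":11,"dy":-13,"dz":-0.6,"wx":0,"wy":0,"wz":-8.7,"hand":80},{"dx":11,"dy":-13,"dz":-0.6,"wx":0,"wy":0,"wz":-8.7,"hand":80},{"dx":11,"dy":-13,"dz":-0.6,"wx":0,"wy":0,"wz":-8.7,"hand":80}])

```text
clock: 2.5
eef_pos: [0.4985, 0.2773, 0.2708]
tool_rot: [0.877, 0.48, -0.001, 0.0]
ft_force: [-0.5, -0.9, 0.1]
grip_width: 0.08
grasp_force: 0.0
```

```bash
cat > w.py <<'E'
from h import *
import sys
o=bot.get_obs();im=bot.camera('wrist')
print(o['clock'],o['eef_pos'],o['tool_rot'],o['joint_pos'].round(2),o['ft_force'])
L=bot.look_for('wrist','red_cap_top');print([(d['score'],d['extent']) for d in L])
k=bot.get_calibration('wrist')
t=np.linspace(0,6.28,40);g=lambda x,y,z:np.c_[x+.0225*np.cos(t),y+.0225*np.sin(t),0*t+z]
v=im[:,:,::-1].copy()
p=wproj(k,o,g(float(sys.argv[1]),float(sys.argv[2]),.15));cv2.imwrite(sys.argv[3].replace('.png','_raw.png'),v);cv2.polylines(v,[p.round().astype(int)],True,(0,255,0),1);cv2.imwrite(sys.argv[3],v);print(p.mean(0))
E
python3 w.py .501 .28 pics/w2.png
```

```text
2.5 [0.49849326 0.27731134 0.27084645] [ 8.77332383e-01  4.79881504e-01 -1.27152330e-03  1.20107886e-04] [ 0.51  0.38  0.27  1.46 -0.    2.65] [-0.45709372 -0.87457338  0.10948647]
[(0.68, [321.6, 223.5, 62.0, 68.0])]
[327.04681259 229.08807919]
```

View pics/w2.png

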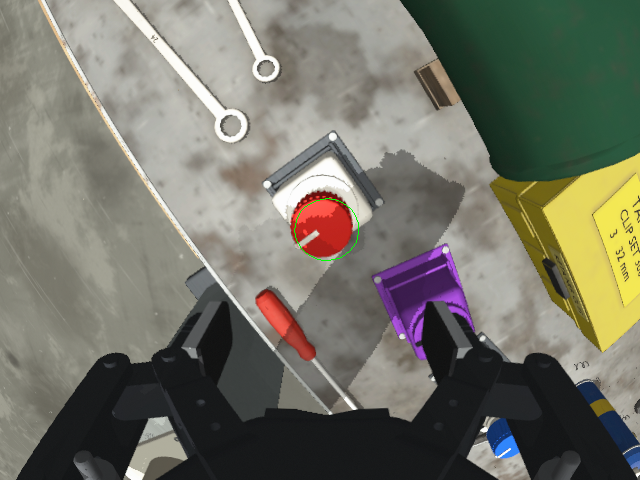

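The wrist view shows the red cap on its white bottle at about (322,228), with the predicted circle about 5 px off to the right. Next I fit the top face.

```bash
cat > fit.py <<'E'
from h import *
import sys
o=bot.get_obs();k=bot.get_calibration('wrist')
im=cv2.imread(sys.argv[1]).astype(int);b,g,r=im[...,0],im[...,1],im[...,2]
m=((r>185)&(r>2*g)&(r>2*b)).astype(np.uint8)
n,l,s,c=cv2.connectedComponentsWithStats(m);i=1+np.argmax(s[1:,4]);print(s[i],c[i])
pts=cv2.convexHull(np.argwhere(l==i)[:,::-1].astype(np.int32)).reshape(-1,2)
e=cv2.fitEllipse(pts);print(e)
(cx,cy)=cv2.minEnclosingCircle(pts)[0];print(cx,cy)
t=np.linspace(0,6.28,200,endpoint=False)
def res(p):
    q=wproj(k,o,np.c_[p[0]+.0225*np.cos(t),p[1]+.0225*np.sin(t),0*t+.15])
    return np.array([np.abs(1-0)*np.sign(cv2.pointPolygonTest(q.astype(np.float32),(float(a),float(b_)),False))*0-cv2.pointPolygonTest(q.astype(np.float32),(float(a),float(b_)),True) for a,b_ in pts])
q=least_squares(res,[.5,.28],loss='soft_l1',diff_step=1e-3);print(q.x,np.round(q.fun,1))
E
python3 fit.py pics/w2_raw.png
```

```text
[ 292  199   58   51 1950] [322.8        221.42102564]
((321.0233459472656, 224.71241760253906), (51.136775970458984, 60.60050582885742), 114.75782775878906)
320.4615478515625 225.38461303710938
[0.49616645 0.28146369] [-0.7 -0.9 -1.3 -2.2 -2.9 -6.2 -7.9 -6.1 -2.3 -1.8 -0.8  0.2 -1.4 -1.
 -0.3 -0.   0.1 -0.  -0.3 -0.2]
```

Request:
drive_tool(rows=[{"dx":0.05,"dy":-0.08,"dz":0.7,"wx":0,"wy":0,"wz":0,"hand":80},{"dx":0.05,"dy":-0.08,"dz":1.3,"wx":0,"wy":0,"wz":0,"hand":80},{"dx":0.05,"dy":-0.08,"dz":1.3,"wx":0,"wy":0,"wz":0,"hand":80},{"dx":0.05,"dy":-0.08,"dz":1.3,"wx":0,"wy":0,"wz":0,"hand":80}])

```text
clock: 3.0
eef_pos: [0.4963, 0.2794, 0.2085]
tool_rot: [0.878, 0.478, 0.0, 0.0]
ft_force: [0.5, 0.7, 0.6]
grip_width: 0.08
grasp_force: 0.0
```

```bash
sed -i 's/r>185)&(r>2\*g)&(r>2\*b)/r>int(sys.argv[2]))\&(r>2*g)\&(r>2*b)/' fit.py; python3 w.py .4965 .2815 pics/w3.png; for t in 150 185; do python3 fit.py pics/w3_raw.png $t;done
```

```text
3.0 [0.49634672 0.27938003 0.2084879 ] [8.78176570e-01 4.78336607e-01 4.82884185e-05 2.28061779e-05] [ 0.51  0.39  0.13  1.31 -0.    2.66] [0.48729818 0.67957179 0.5965699 ]
[(0.91, [322.6, 252.3, 78.2, 92.0]), (0.69, [492.4, 425.6, 25.2, 10.1])]
[323.72411431 263.42785994]
[ 287  224   76   72 4120] [325.0276699  258.33786408]
((323.4752502441406, 258.5210876464844), (72.61692810058594, 78.76538848876953), 113.54306030273438)
323.92132568359375 256.327880859375
[0.49923862 0.28481149] [-0.5 -0.7 -0.7 -0.9 -0.8 -0.6 -1.2 -1.6 -2.6 -2.8 -3.9 -3.2 -4.5 -5.
 -0.7 -0.2 -0.1 -3.4 -3.4 -3.3 -2.5 -2.4 -1.8 -1.9 -1. ]
[290 224  64  23 796] [319.79522613 234.75753769]
((322.3499450683594, 237.3600616455078), (25.91950225830078, 64.81938171386719), 85.3653335571289)
321.5 241.5
[0.49657318 0.28229582] [ -0.2  -1.6  -3.8  -9.5 -15.4  -3.7  -2.3  -1.7  -0.7   0.5   1.5   1.9
   2.3   3.1   2.3   0.5]
```

View pics/w3.png

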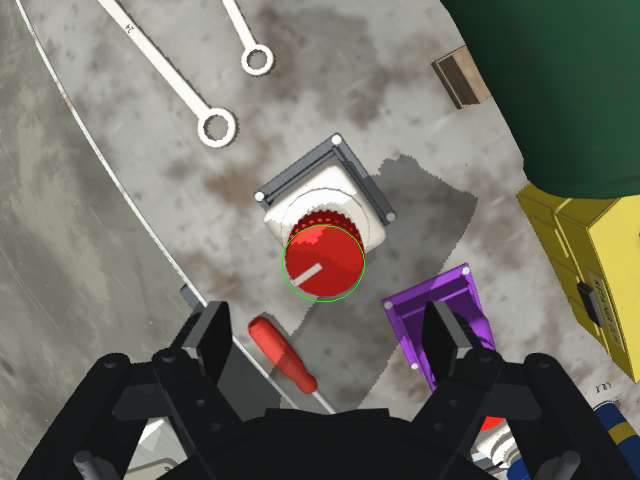

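The predicted circle sits on the cap's top to within 2–3 px, which puts the centre at about (0.497, 0.2825). I'll go down round the cap and close the fingers.

Request:
drive_tool(rows=[{"dx":0.06,"dy":-0.02,"dz":0.5,"wx":0,"wy":0,"wz":0,"hand":80},{"dx":0.06,"dy":-0.02,"dz":1.0,"wx":0,"wy":0,"wz":0,"hand":80},{"dx":0.06,"dy":-0.02,"dz":1.3,"wx":0,"wy":0,"wz":0,"hand":80},{"dx":0.06,"dy":-0.02,"dz":1.57,"wx":0,"wy":0,"wz":0,"hand":80},{"dx":0.06,"dy":-0.02,"dz":1.57,"wx":0,"wy":0,"wz":0,"hand":80},{"dx":0.06,"dy":-0.02,"dz":1.57,"wx":0,"wy":0,"wz":0,"hand":60},{"dx":0.06,"dy":-0.02,"dz":1.57,"wx":0,"wy":0,"wz":0,"hand":50},{"dx":0.06,"dy":-0.02,"dz":1.57,"wx":0,"wy":0,"wz":0,"hand":50},{"dx":0.06,"dy":-0.02,"dz":1.57,"wx":0,"wy":0,"wz":0,"hand":30},{"dx":0.06,"dy":-0.02,"dz":1.57,"wx":0,"wy":0,"wz":0,"hand":30},{"dx":0.06,"dy":-0.02,"dz":1.57,"wx":0,"wy":0,"wz":0,"hand":30},{"dx":0.06,"dy":-0.02,"dz":1.57,"wx":0,"wy":0,"wz":0,"hand":30},{"dx":0.06,"dy":-0.02,"dz":1.57,"wx":0,"wy":0,"wz":0,"hand":30}])

```text
clock: 4.4
eef_pos: [0.4979, 0.2841, 0.13]
tool_rot: [0.878, 0.479, 0.001, -0.0]
ft_force: [-1.5, -0.8, 4.6]
grip_width: 0.0426
grasp_force: 60.0
```

Request:
drive_tool(rows=[{"dx":0,"dy":0,"dz":0.05,"wx":0,"wy":0,"wz":0,"hand":30},{"dx":0,"dy":0,"dz":0.09,"wx":0,"wy":0,"wz":0,"hand":30},{"dx":0,"dy":0,"dz":0.12,"wx":0,"wy":0,"wz":0,"hand":30},{"dx":0,"dy":0,"dz":0.14,"wx":0,"wy":0,"wz":0,"hand":30},{"dx":0,"dy":0,"dz":0.14,"wx":0,"wy":0,"wz":0,"hand":30},{"dx":0,"dy":0,"dz":0.14,"wx":0,"wy":0,"wz":0,"hand":30}])

```text
clock: 5.0
eef_pos: [0.498, 0.2841, 0.1244]
tool_rot: [0.878, 0.479, 0.002, -0.0]
ft_force: [-2.5, -1.0, 12.3]
grip_width: 0.0428
grasp_force: 60.5
```

The 12.3 N upward force matches about 5.7 mm of press. Now I press 1 mm more and turn anticlockwise, which is negative about the tool's z.

Request:
drive_tool(rows=[{"dx":0,"dy":0,"dz":0.02,"wx":0,"wy":0,"wz":0,"hand":30},{"dx":0,"dy":0,"dz":0.02,"wx":0,"wy":0,"wz":-0.8,"hand":30},{"dx":0,"dy":0,"dz":0.02,"wx":0,"wy":0,"wz":-1.6,"hand":30},{"dx":0,"dy":0,"dz":0.02,"wx":0,"wy":0,"wz":-2.4,"hand":30},{"dx":0,"dy":0,"dz":0.02,"wx":0,"wy":0,"wz":-3.2,"hand":30},{"dx":0,"dy":0,"dz":0.02,"wx":0,"wy":0,"wz":-4,"hand":30},{"dx":0,"dy":0,"dz":0.02,"wx":0,"wy":0,"wz":-4.8,"hand":30},{"dx":0,"dy":0,"dz":0.02,"wx":0,"wy":0,"wz":-5.6,"hand":30},{"dx":0,"dy":0,"dz":0.02,"wx":0,"wy":0,"wz":-6.4,"hand":30},{"dx":0,"dy":0,"dz":0.02,"wx":0,"wy":0,"wz":-7,"hand":30},{"dx":0,"dy":0,"dz":0.02,"wx":0,"wy":0,"wz":-7,"hand":30}])

```text
clock: 6.1
eef_pos: [0.4977, 0.2842, 0.1236]
tool_rot: [0.693, 0.721, 0.001, 0.0]
ft_force: [-4.0, -1.1, 14.2]
grip_width: 0.0427
grasp_force: 60.8
```

```bash
python3 - <<'E'
from h import *
o=bot.get_obs();print(o['clock'],o['eef_pos'],o['ft_force'],o['ft_torque'],np.degrees(2*np.arctan2(o['tool_rot'][1],o['tool_rot'][0])),o['joint_pos'])
E
```

```text
6.1 [0.49765018 0.28420653 0.12359314] [-3.9538028  -1.05682385 14.19965758] [-0.26644655  0.97171537  0.0583586 ] 92.30760695609057 [ 5.18558941e-01  4.56495048e-01 -1.82082511e-03  1.10970967e+00
  6.60661395e-04  2.04908084e+00]
```

Request:
drive_tool(rows=[{"dx":0,"dy":0,"dz":0,"wx":0,"wy":0,"wz":-0.8,"hand":30},{"dx":0,"dy":0,"dz":0,"wx":0,"wy":0,"wz":-1.6,"hand":30},{"dx":0,"dy":0,"dz":0,"wx":0,"wy":0,"wz":-2.4,"hand":30},{"dx":0,"dy":0,"dz":0,"wx":0,"wy":0,"wz":-3.2,"hand":30},{"dx":0,"dy":0,"dz":0,"wx":0,"wy":0,"wz":-4,"hand":30},{"dx":0,"dy":0,"dz":0,"wx":0,"wy":0,"wz":-4.8,"hand":30},{"dx":0,"dy":0,"dz":0,"wx":0,"wy":0,"wz":-5.6,"hand":30},{"dx":0,"dy":0,"dz":0,"wx":0,"wy":0,"wz":-6.2,"hand":30},{"dx":0,"dy":0,"dz":0,"wx":0,"wy":0,"wz":-6.8,"hand":30},{"dx":0,"dy":0,"dz":0,"wx":0,"wy":0,"wz":-7.2,"hand":30},{"dx":0,"dy":0,"dz":0,"wx":0,"wy":0,"wz":-7.2,"hand":30}])

```text
clock: 7.2
eef_pos: [0.4973, 0.2841, 0.1235]
tool_rot: [0.438, 0.899, 0.001, 0.0]
ft_force: [-5.8, -0.7, 13.5]
grip_width: 0.0423
grasp_force: 61.1
```

```bash
python3 - <<'E'
from h import *
o=bot.get_obs();print(o['clock'],o['eef_pos'],o['ft_force'],o['ft_torque'],np.degrees(2*np.arctan2(o['tool_rot'][1],o['tool_rot'][0])),o['joint_pos'])
E
```

```text
7.2 [0.49733991 0.28407064 0.12348555] [-5.81407955 -0.67517686 13.51249711] [-0.29434063  1.17027697 -1.21621317] 128.0777052472706 [ 5.18280186e-01  4.56493001e-01 -2.12621712e-03  1.11013132e+00
  1.32871104e-03  1.42449654e+00]
```

The torque rose to 1.2 N m, so the cap is at its stop after about 71° of turning. I'll open the fingers and lift away.

Request:
drive_tool(rows=[{"dx":0,"dy":0,"dz":0,"wx":0,"wy":0,"wz":0,"hand":60},{"dx":0,"dy":0,"dz":0,"wx":0,"wy":0,"wz":0,"hand":80},{"dx":0,"dy":0,"dz":0,"wx":0,"wy":0,"wz":0,"hand":80},{"dx":0,"dy":0,"dz":0,"wx":0,"wy":0,"wz":0,"hand":80},{"dx":0,"dy":0,"dz":0,"wx":0,"wy":0,"wz":0,"hand":80},{"dx":0,"dy":0,"dz":-0.5,"wx":0,"wy":0,"wz":0,"hand":80},{"dx":0,"dy":0,"dz":-1,"wx":0,"wy":0,"wz":0,"hand":80},{"dx":0,"dy":0,"dz":-1.7,"wx":0,"wy":0,"wz":0,"hand":80},{"dx":0,"dy":0,"dz":-2.4,"wx":0,"wy":0,"wz":0,"hand":80},{"dx":0,"dy":0,"dz":-2.8,"wx":0,"wy":0,"wz":0,"hand":80},{"dx":0,"dy":0,"dz":-2.8,"wx":0,"wy":0,"wz":0,"hand":80},{"dx":0,"dy":0,"dz":-2.8,"wx":0,"wy":0,"wz":0,"hand":80}])

```text
clock: 8.4
eef_pos: [0.4974, 0.2837, 0.2605]
tool_rot: [0.436, 0.9, 0.0, 0.0]
ft_force: [-0.4, 1.3, 0.0]
grip_width: 0.0802
grasp_force: 0.0
```

```bash
python3 w.py .497 .283 pics/w4.png; python3 - <<'E'
from h import *
a=cv2.imread('pics/w4.png')[120:380,180:480];b=bot.camera('scene')[230:400,180:380,::-1]
cv2.imwrite('pics/c4.png',np.hstack([cv2.resize(a,(400,347)),cv2.resize(b,(400,347))]))
E
```

```text
8.4 [0.4974489  0.28368115 0.26045262] [4.36481400e-01 8.99713277e-01 5.04456027e-05 6.55447066e-05] [ 0.52  0.38  0.25  1.44 -0.    1.42] [-0.4115203   1.32237742  0.02139605]
[(0.96, [245.8, 393.8, 50.2, 53.6]), (0.72, [326.2, 234.8, 64.5, 69.0])]
[326.7309551  239.44903138]
```

View pics/c4.png

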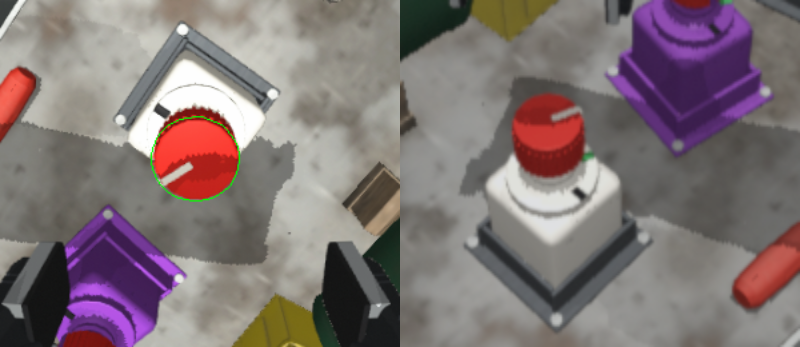

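The pointer has turned from the black mark to the green one, as seen at (567,115) and (588,155) in the right half. The cap top fits the circle drawn for 150 mm and the neck shows below it, so the cap is up.

```bash
python3 -c "
from workcell import bot
print(bot.job_done())"
```

```text
the job is handed in; nothing more can be done
None
```

I pressed the red cap down, turned it to its stop at the green mark and let it spring back up; the blue bottle was never touched. I handed the job in at about 8.5 s, and no verdict came back.

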